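Turn the top leaf of the colour reference book

ROBOT

A 6-joint arm with a two-finger parallel gripper is mounted at the origin on the work surface. World frame = base frame: x ahead of the robot, y to its left, z up, the work surface at z = 0. Lengths are in m, angles in rad, forces in N, time in s.
With the tool pointing down it reaches from about 0.4 to 0.925 m from the base axis. Payload 3.4 kg.
Tool frame: the origin (TCP) lies on the mounting face of the last link; the fingertips stand 173 mm ahead of it and the grasp point (between the pads) lies 155 mm ahead of it (ctrl.nose_length is the distance from the TCP to the fingertips, in m); z points along the fingers, y is the line along which they close (so a half turn about z gives the same grasp; the last joint's range is limited). The gripper opens to 85 mm and grips with 20 to 120 N. Pads are 22 mm wide; open, the fingers measure 114 mm over their backs; the gripper's body (76 mm by 85 mm) begins 54 mm behind the grasp point. The pads swing forward as they close: fully open they stand 13 mm farther back than shut.
Start: joints at [-1.292, 0.307, 1.506, -0, 1.328, -0.073], TCP at [0.199, -0.54, 0.405] pointing down, gripper open.
Joint ranges: [-3.12, 3.12], [-1.05, 2.28], [0.14, 2.33], [-1.42, 4.57], [0.1, 2.73], [-2.68, 2.68]. Speed limits (rad/s): [2.57, 2.57, 3.14, 3.14, 3.14, 3.14].

INTERFACE

Orientations are given as a 3x3 rotation matrix whose columns are the frame's x, y, z axes.
In Python, from cell import status, imaging, order, ctrl gives the robot as it stands. The module is installed in compiled form; this text tells all that it offers.
- The arm moves only by the tool step_arm, never from a script. Its argument "increments" is a list of rows, each an object with "dr": the turn, a rotation vector about the tool's x, y, z in degrees, a list of three; "xyz": the shift along the tool's x, y, z in mm, a list of three; "hand": the finger opening in mm, from 0 to 85.4. In form: [{"dr": [ax, ay, az], "xyz": [tx, ty, tz], "hand": hand}, ...]. A call has 1 to 20 rows; each row is the pose to reach, as a shift and turn from the pose commanded when the call began, along the tool's axes at that moment; what a row does not reach only later rows make up. A row lasts 1/10 s, in which the tool goes at most 50 mm and 8.59 degrees, less where a joint would pass 70% of its speed; a pose out of reach is approached as far as the arm can. A call with a gripper value outside its range is refused whole. The fingers move at their own pace and stop on an object; the grip force is fixed at half the most. Time passes only in rows, so rows that repeat a pose let the fingers close. It gives the time, the measured TCP pose, the force, the opening and the grip force at its end, in the units of the state.
- status.read_state(): the state, without advancing time (a new reading comes with each control period).
- imaging.capture(name): name is "side" or "top"; returns a dict with "image" (420x560x3 uint8, blue, green, red), "camera_matrix" (3x3 intrinsics, pixels), "view" (4x4, takes a point from world to camera coordinates). Camera axes: x right, y up, looking along -z (the intrinsics and any distortion apply to the point x, -y, -z); pixel columns grow to the right and rows downward; lengths in m; the calibration is good to about 2 mm. A picture is of the moment at which its call begins. There is no depth.
- order.sign_off(): hands the job in; it is judged then, once.
The state is a dict: "t": time; "joint_positions": joint angles; "dq": joint speeds; "joint_efforts": joint torques, N m; "ee_pos": TCP position; "orientation": TCP orientation; "contact_force": force on the tool from outside, world axes, zero at the start; "torque": the same for the moment, N m; "grip_width": opening from 0.0 (shut) to 1.0 (fully open); "grasp_force": force on a finger pad.
Only numpy, scipy, OpenCV 4.12 (cv2) and the standard library are available. Lean on these libraries where they do the work, as an engineer would, in place of code of your own. Each camera call takes 0.05 s, during which the arm holds its last target. There are 200 camera calls.

TASK

The colour reference book lies open on the bench beside the texture analyser. With the fingertips, turn the top leaf on the right-hand side (the one with the orange tab) up and over the spine and press it down until it lies fully flat on the left-hand side, so that the next colour page shows. Push only: do not pinch the leaf or fling or hammer it, leave the blue-tabbed leaf below lying flat, do not lift or shove the book out of place, and leave the things around it alone.

Things in the scene. Friction and masses are not known exactly. Their poses are not given: they have to be found in the camera images.
- book: Colour reference book lying open on four rubber feet, 1.5 to 2.2 kg, not fastened. Origin: centre of its underside, on the bench below the middle of the spine. x runs along the spine away from the robot, y to the left-hand side, z up. Each half is 132 mm from spine to edge, 230 mm long. Left-hand page: 30 mm above the bench; a green tab sticks out at its far left (leave it).
- spine (a point): Middle of the hinge rod, 33 mm above the bench; the leaves turn about the line through this point along the book's x axis.
- leaf (a joint): Angle of the white top leaf about the rod: 0 = flat on the right, pi/2 upright, pi = flat on the left (its stop). Starts at 0 to 0.25. The hinge is tight: the leaf stays where it is left and must be pushed all the way down; about 2 N at the tab moves it. Rigid, 200 mm along the spine, free edge 132 mm from the rod, 4 mm plate, lower face 3 mm below the rod line at 0.
- leaf_tab (a point): Centre of the lower face of the top leaf's orange tab (turns with it). Tab: 98 mm along the spine, 4 mm thick plus 1.5 mm label, sticks out past leaf and book from 132 to 160 mm off the rod, on the half nearer the robot, centred 50 mm from the middle of the spine. With the leaf at 0 this face is 30 mm above the bench, only air below it; at pi it faces up, 36 mm above the bench.
- leaf_face: Raised 1.5 mm sheet on the upper face of the top leaf (colour chips) and of its tab (label), inset 4 mm from the edges; origin on the hinge rod. It faces up at the start, down once the leaf is turned.
- next_leaf (a joint): Angle of the leaf under the top one; its blue tab (88 mm wide) is on the far half of the right-hand edge, 6 mm lower than the orange one. 0 = flat on the right, where it stays.
- plunger: Bystander: steel compression plunger: disc 50 mm across standing flat, thin stem up to 92 mm. Origin: centre of its underside.
- weight: Bystander: brass 500 g knob weight, 38 mm across, 64 mm tall. Origin: centre of its underside.
- beaker: Bystander: glass beaker, 68 mm across, 85 mm tall. Origin: centre of its underside.
- tray: Bystander: square stainless sample tray, 110 mm, 14 mm high. Origin: centre of its underside.
- jar: Bystander: amber jar with a white lid, 60 mm across, 75 mm tall. Origin: centre of its underside.
- spatula: Bystander: steel lab spatula with a black handle, lying flat, 222 mm long, 10 mm high. Origin: centre of its underside.
- wash_bottle: Bystander: white bottle with a red cap, 68 mm across, 125 mm tall. Origin: centre of its underside.

How it is judged:
On the way:
1. the fingers push the leaf up and over (seen touching it between 57 and 149 degrees) (value of joint leaf between 1 and 2.6 rad and contact force between the fingers and leaf above 0.2 N).
At the end, for the whole second after the job is handed in: The top leaf lies flat on the left-hand side (within 0.06 rad, 3.5 degrees) and at rest, the blue-tabbed leaf flat on the right (within 0.05 rad), the book level and within 30 mm of where it was, and every bystander upright and within 20 mm of where it was (value of joint leaf above 3.08 rad and velocity of joint leaf between -0.05 and 0.05 rad/s and value of joint next_leaf below 0.05 rad and distance of book from where it was at the start of the episode below 0.03 m and angle between book's own z axis and vertical below 0.02 rad and linear speed of book below 0.02 m/s and distance of each of plunger, weight, beaker, tray, jar, spatula, wash_bottle from where it was at the start of the episode below 0.02 m and angle between each of plunger, weight, beaker, tray, jar, spatula, wash_bottle's own z axis and vertical below 0.1 rad); the robot touches nothing.
It fails at once if the leaf is pinched: the fingers press on its upper sheet and its lower plate or tab at the same time (over 1 N each) (contact force between the fingers and leaf_face above 1 N and (contact force between the fingers and leaf_c0 above 1 N or contact force between the fingers and leaf_c1 above 1 N)).
It fails at once if the leaf is flung or slapped down (faster than 4 rad/s) or the book hammered (fingers press on it with over 60 N) (contact force between the fingers and book above 60 N or velocity of joint leaf above 4 rad/s or velocity of joint leaf below -4 rad/s).
It fails at once if the next leaf is raised (over 0.15 rad) (value of joint next_leaf above 0.15 rad).
It fails at once if the book is lifted or tipped (over 12 mm or 0.1 rad) or shoved over 50 mm (height (world z) of book above 0.012 m or angle between book's own z axis and vertical above 0.1 rad or distance of book from where it was at the start of the episode above 0.05 m).
It fails at once if a bystander is displaced by more than 40 mm or tipped (distance of any of plunger, weight, beaker, tray, jar, spatula, wash_bottle from where it was at the start of the episode above 0.04 m or angle between any of plunger, weight, beaker, tray, jar, spatula, wash_bottle's own z axis and vertical above 0.35 rad).
It also fails if it takes over 45 s, if anything falls off the work surface, if the arm or the gripper's body presses on something with over 40 N, if the wrist force passes 120 N, or if a joint passes its speed limit or range.

## Working session

There is one attempt and no reset: what is moved stays moved. The work goes in short steps, Python scripts to look and compute and a tool call to move; the robot and the scene stay as the last step left them, time stands still between calls to the robot, and variables do not carry over. Pictures are saved under pics/ and viewed, at most 10 in all, crops included, and the job is handed in when it is done.

Besides the shell and the picture viewer there is one more tool, called by a JSON object that holds its "fn" and its "kwargs". step_arm: Moves the arm, as the interface text tells. Its arguments: {"type":"object","properties":{"increments":{"type":"array"}},"required":["increments"]}

```bash
mkdir -p pics
python3 - <<'E'
from cell import status,imaging,ctrl
import cv2,numpy as np,pickle
s=status.read_state();print(s['t'],s['ee_pos'],s['orientation'],s['grip_width'],ctrl.nose_length)
for n in('top','side'):
    c=imaging.capture(n);cv2.imwrite(f'pics/{n}0.png',cv2.resize(c['image'],(800,600),interpolation=cv2.INTER_CUBIC));pickle.dump(c,open(n+'.pkl','wb'));print({k:(v if k!='image' else 0) for k,v in c.items()})
E
```

```text
0.0 [ 0.19855257 -0.53925135  0.40375492] [[ 9.38412672e-01  3.45516021e-01 -5.80528381e-04]
 [ 3.45516471e-01 -9.38410466e-01  2.04096630e-03]
 [ 1.60412648e-04 -2.11585076e-03 -9.99997749e-01]] 1.0014530650293014 0.1734
{'image': 0, 'camera_matrix': array([[494.59147878,   0.        , 286.09535986],
       [  0.        , 494.59147878, 223.47479511],
       [  0.        ,   0.        ,   1.        ]]), 'view': array([[ 1.08766800e-01, -9.94067276e-01,  1.81683253e-04,
         1.04063579e-01],
       [ 9.65783551e-01,  1.05715394e-01,  2.36825648e-01,
        -6.09520030e-01],
       [-2.35439833e-01, -2.55833012e-02,  9.71552150e-01,
        -7.21812188e-01],
       [ 0.00000000e+00,  0.00000000e+00,  0.00000000e+00,
         1.00000000e+00]])}
{'image': 0, 'camera_matrix': array([[426.47188047,   0.        , 282.88589439],
       [  0.        , 426.47188047, 206.05881432],
       [  0.        ,   0.        ,   1.        ]]), 'view': array([[ 0.99434646, -0.10436491,  0.01957271, -0.5754178 ],
       [ 0.03857979,  0.52681456,  0.84910425, -0.16269148],
       [-0.09892787, -0.84354869,  0.52786256, -0.60566985],
       [ 0.        ,  0.        ,  0.        ,  1.        ]])}
```

View pics/top0.png

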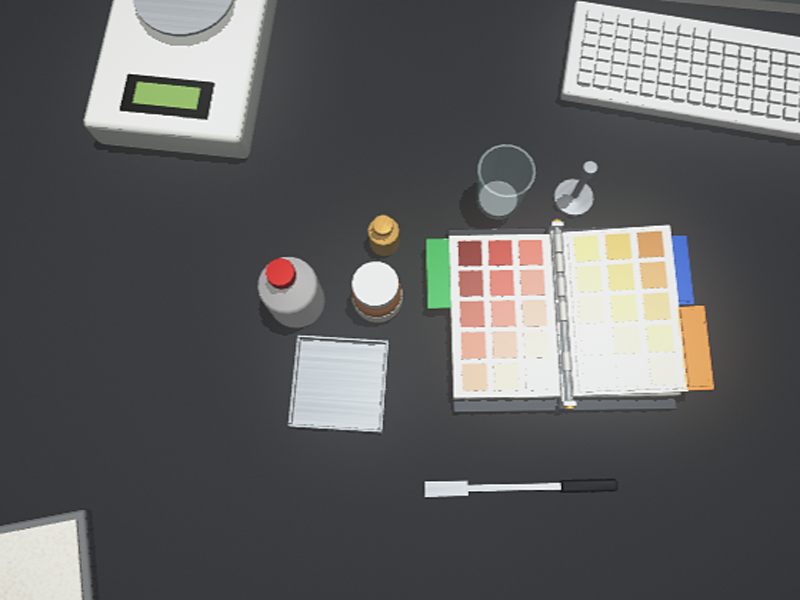

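View pics/side0.png

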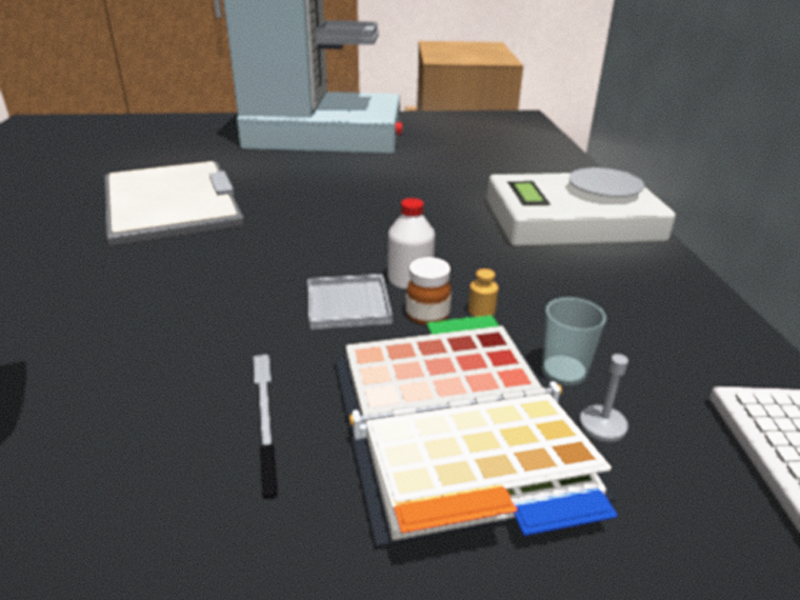

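Top view (800-px picture): spine ends are at (557,223) and (569,404). The orange tab has corners at (679,306), (705,306), (714,388) and (686,391). In the side view the rod ends are at (357,422) and (556,388), the orange tab is at the lower middle, and the leaf is slightly raised.

```bash
cat > h.py <<'E'
import numpy as np,pickle
from scipy.optimize import least_squares
C={n:pickle.load(open(n+'.pkl','rb')) for n in('top','side')}
def proj(n,p):
    c=C[n];q=c['view'][:3,:3]@p+c['view'][:3,3];q=q*[1,-1,-1];u=c['camera_matrix']@q;return u[:2]/u[2]
def ground(n,uv,z):
    c=C[n];R=c['view'][:3,:3];t=c['view'][:3,3];d=np.linalg.inv(c['camera_matrix'])@[uv[0]*.7,uv[1]*.7,1];d=R.T@(d*[1,-1,-1]);o=-R.T@t
    return o+d*(z-o[2])/d[2]
def leaf(s,r,h,th): return np.array([s,-r*np.cos(th)+h*np.sin(th),.033+r*np.sin(th)+h*np.cos(th)])
def world(p,x): c,s=np.cos(x[2]),np.sin(x[2]);return np.array([x[0]+c*p[0]-s*p[1],x[1]+s*p[0]+c*p[1],p[2]])
E
python3 - <<'E'
from h import *
obs=[('top',557,223,'rod',1),('top',569,404,'rod',-1),('side',357,422,'rod',-1),('side',556,388,'rod',1),
('top',705,306,'l',(-.001,.160)),('top',714,388,'l',(-.099,.160)),('side',399,526,'l',(-.099,.160)),('side',515,513,'l',(-.001,.160)),
('top',671,226,'l',(.1,.132)),('side',607,464,'l',(.1,.132)),('side',392,502,'l',(-.099,.132)),('top',686,391,'l',(-.099,.132))]
def res(x):
    o=[]
    for n,u,v,k,a in obs:
        p=np.array([a*x[4],0,.035]) if k=='rod' else leaf(a[0],a[1],.001,x[3])
        o.append(proj(n,world(p,x))/.7-[u,v])
    return np.ravel(o)
f=least_squares(res,[.6,-.2,0,.1,.115],loss='soft_l1');print(f.x,np.round(res(f.x).reshape(-1,2),1).tolist())
x=f.x
for s,r in((-.05,.16),(-.05,.132),(-.099,.16),(-.001,.16)): print(s,r,world(leaf(s,r,-.003,x[3]),x))
for k,p,z in(('tray',(340,385),.014),('spatL',(425,489),.005),('spatR',(617,485),.008),('plunger',(574,197),.005),('beaker',(498,200),.003),('jar',(376,283),.075),('bottlecap',(281,272),.125),('weight',(382,226),.06)):print(k,ground('top',p,z))
E
```

```text
[ 0.63430283 -0.00923956  0.11644597  0.1726869   0.11042862] [[0.2, -0.1], [-0.8, -0.3], [-2.7, -5.5], [-0.7, 0.3], [-0.4, -1.4], [-0.1, 1.5], [-0.7, 0.6], [0.5, -7.3], [-0.3, -2.3], [2.9, 1.3], [-0.9, 0.5], [1.6, -0.7]]
-0.05 0.16 [ 0.60301412 -0.17211353  0.0575374 ]
-0.05 0.132 [ 0.59980938 -0.14471679  0.05272617]
-0.099 0.16 [ 0.55434596 -0.1778065   0.0575374 ]
-0.001 0.16 [ 0.65168229 -0.16642057  0.0575374 ]
tray [0.52038363 0.24349927 0.014     ]
spatL [0.41224048 0.1308315  0.005     ]
spatR [ 0.44079317 -0.08894     0.008     ]
plunger [ 0.79402862 -0.02102875  0.005     ]
beaker [0.78023071 0.07506336 0.003     ]
jar [0.63226461 0.2112819  0.075     ]
bottlecap [0.61879079 0.30950412 0.125     ]
weight [0.70716593 0.2138403  0.06      ]
```

```bash
cat >> h.py <<'E'
from scipy.spatial.transform import Rotation as Ro
X=[.6343,-.0092,.1164]
def pose(tip_book,a,head):
    a,head=np.radians([a,head]);h=np.array([np.cos(head),np.sin(head),0]);d=h*np.sin(a)-np.array([0,0,np.cos(a)])
    y=np.array([h[1],-h[0],0]);R=np.c_[np.cross(y,d),y,d]
    return world(np.array(tip_book),X)-.1734*d,R
def rows(wps,base=None):
    from cell import status
    if base is None:
        s=status.read_state();p0,R0=np.array(s['ee_pos']),np.array(s['orientation'])
        print(s['t'],'q',np.round(s['joint_positions'],2),'tip book',np.round(tipb(p0,R0)*1e3,1),'F',np.round(s['contact_force'],1))
    else: p0,R0=base
    for w in wps:
        p,R=pose(*w);print(w,'dr',np.round(Ro.from_matrix(R0.T@R).as_rotvec(degrees=True),1).tolist(),'xyz',np.round(R0.T@(p-p0)*1e3,1).tolist())
def tipb(p,R):
    t=p+.1734*R[:,2];c,s=np.cos(X[2]),np.sin(X[2]);e=t-[X[0],X[1],0];return np.array([c*e[0]+s*e[1],-s*e[0]+c*e[1],t[2]])
E
python3 -c "
from h import *
rows([((-.05,-.23,.2),a,h) for a in(40,70) for h in (60,)])"
```

```text
0.1 q [-1.29  0.31  1.51  0.    1.33 -0.07] tip book [-494.4 -475.6  230.5] F [ 0.4  0.2 -0.2]
((-0.05, -0.23, 0.2), 40, 60) dr [13.8, 38.3, -38.2] xyz [403.9, -63.5, 71.2]
((-0.05, -0.23, 0.2), 70, 60) dr [24.2, 67.0, -34.7] xyz [364.4, -30.5, 144.7]
```

{"fn": "step_arm", "kwargs": {"increments": [{"dr":[7,19,-19],"xyz":[200,-32,35],"hand":0},{"dr":[7,19,-19],"xyz":[200,-32,35],"hand":0},{"dr":[7,19,-19],"xyz":[200,-32,35],"hand":0},{"dr":[7,19,-19],"xyz":[200,-32,35],"hand":0},{"dr":[14,38,-38],"xyz":[404,-63,71],"hand":0},{"dr":[14,38,-38],"xyz":[404,-63,71],"hand":0},{"dr":[14,38,-38],"xyz":[404,-63,71],"hand":0},{"dr":[14,38,-38],"xyz":[404,-63,71],"hand":0},{"dr":[24.2,67,-34.7],"xyz":[364,-30,145],"hand":0},{"dr":[24.2,67,-34.7],"xyz":[364,-30,145],"hand":0},{"dr":[24.2,67,-34.7],"xyz":[364,-30,145],"hand":0},{"dr":[24.2,67,-34.7],"xyz":[364,-30,145],"hand":0},{"dr":[24.2,67,-34.7],"xyz":[364,-30,145],"hand":0},{"dr":[24.2,67,-34.7],"xyz":[364,-30,145],"hand":0}]}}

```text
t: 1.5
ee_pos: [0.5298, -0.3859, 0.259]
orientation: [[0.172, 0.866, 0.469], [0.298, -0.5, 0.813], [0.939, 0.0, -0.344]]
contact_force: [0.8, 0.7, 0.9]
grip_width: 0.001
grasp_force: 0.0
```

```bash
python3 -c "
from h import *
rows([((-.05,-.23,.2),70,60),((-.05,-.20,.1),70,60),((-.05,-.20,.033),70,60),((-.05,-.20,.033),70,80),((-.05,-.14,.033),70,60)])"
```

```text
1.5 q [-0.96  0.74  1.49  1.03  1.67 -0.77] tip book [ -50.4 -231.4  199.2] F [0.8 0.7 0.9]
((-0.05, -0.23, 0.2), 70, 60) dr [-0.0, 0.1, 0.0] xyz [0.7, -0.6, 1.0]
((-0.05, -0.2, 0.1), 70, 60) dr [-0.0, 0.1, 0.0] xyz [-84.9, -18.5, 58.0]
((-0.05, -0.2, 0.033), 70, 60) dr [-0.0, 0.1, 0.0] xyz [-147.8, -18.5, 81.1]
((-0.05, -0.2, 0.033), 70, 80) dr [18.8, 0.1, -6.9] xyz [-144.4, 37.2, 90.3]
((-0.05, -0.14, 0.033), 70, 60) dr [-0.0, 0.1, 0.0] xyz [-131.2, -54.3, 126.3]
```

```bash
python3 -c "
from h import *
rows([((-.05,-.21,.10),65,60),((-.05,-.21,.031),65,60),((-.05,-.150,.031),65,60)])"
```

```text
1.5 q [-0.96  0.74  1.49  1.03  1.67 -0.77] tip book [ -50.4 -231.4  199.2] F [0.8 0.7 0.9]
((-0.05, -0.21, 0.1), 65, 60) dr [-0.0, -4.9, 0.0] xyz [-72.5, -12.5, 51.1]
((-0.05, -0.21, 0.031), 65, 60) dr [-0.0, -4.9, 0.0] xyz [-137.3, -12.5, 74.9]
((-0.05, -0.15, 0.031), 65, 60) dr [-0.0, -4.9, 0.0] xyz [-120.7, -48.3, 120.1]
```

{"fn": "step_arm", "kwargs": {"increments": [{"dr":[0,-5,0],"xyz":[-36,-6,26],"hand":0},{"dr":[0,-5,0],"xyz":[-72,-12,51],"hand":0},{"dr":[0,-5,0],"xyz":[-105,-12,63],"hand":0},{"dr":[0,-5,0],"xyz":[-137,-12,75],"hand":0},{"dr":[0,-5,0],"xyz":[-137,-12,75],"hand":0},{"dr":[0,-5,0],"xyz":[-133,-21,86],"hand":0},{"dr":[0,-5,0],"xyz":[-129,-30,97],"hand":0},{"dr":[0,-5,0],"xyz":[-125,-39,108],"hand":0},{"dr":[0,-5,0],"xyz":[-121,-48,120],"hand":0},{"dr":[0,-5,0],"xyz":[-121,-48,120],"hand":0}]}}

```text
t: 2.5
ee_pos: [0.5239, -0.298, 0.1068]
orientation: [[0.21, 0.867, 0.451], [0.368, -0.498, 0.786], [0.906, 0.001, -0.423]]
contact_force: [0.1, 0.3, 0.1]
grip_width: -0.0
grasp_force: 0.0
```

```bash
cat >> h.py <<'E'
def push(th,r,a,head=60,s=-.05,press=0):
    R=pose((0,0,0),a,head)[1];t=np.radians(th);c,q=np.cos(X[2]),np.sin(X[2])
    n=np.array([-q*np.sin(t),c*np.sin(t),np.cos(t)])
    off=.011*abs(R[:,0]@n)+.012*abs(R[:,1]@n)-press
    return (tuple(leaf(s,r,-.003-off,t).round(4)),a,head)
E
python3 - <<'E'
from h import *
import cv2
from cell import imaging
for n in('top','side'):
    im=imaging.capture(n)['image'];cv2.imwrite(f'pics/{n}1.png',cv2.resize(im[150:350,220:520] if n=='top' else im[200:400,200:500],(780,520),interpolation=cv2.INTER_CUBIC))
rows([push(t,.145-.015*max(0,t-90)/90,a) for t,a in((16,65),(22,65),(28,65),(34,65),(40,65),(46,65),(52,65),(58,65),(64,63),(70,61),(76,59),(82,57),(88,55))])
E
```

```text
2.6 q [-0.88  0.89  1.7   1.05  1.37 -1.04] tip book [ -48.9 -150.3   32.7] F [-0.2  0.1 -0.1]
((np.float64(-0.05), np.float64(-0.1437), np.float64(0.058)), 65, 60) dr [0.0, 0.1, 0.2] xyz [24.6, -4.6, -6.5]
((np.float64(-0.05), np.float64(-0.1406), np.float64(0.0722)), 65, 60) dr [0.0, 0.1, 0.2] xyz [38.5, -6.4, -10.3]
((np.float64(-0.05), np.float64(-0.136), np.float64(0.0861)), 65, 60) dr [0.0, 0.1, 0.2] xyz [52.7, -9.1, -12.8]
((np.float64(-0.05), np.float64(-0.1299), np.float64(0.0997)), 65, 60) dr [0.0, 0.1, 0.2] xyz [67.1, -12.7, -14.2]
((np.float64(-0.05), np.float64(-0.1224), np.float64(0.1127)), 65, 60) dr [0.0, 0.1, 0.2] xyz [81.4, -17.2, -14.2]
((np.float64(-0.05), np.float64(-0.1135), np.float64(0.125)), 65, 60) dr [0.0, 0.1, 0.2] xyz [95.6, -22.4, -13.0]
((np.float64(-0.05), np.float64(-0.1032), np.float64(0.1364)), 65, 60) dr [0.0, 0.1, 0.2] xyz [109.5, -28.5, -10.3]
((np.float64(-0.05), np.float64(-0.0917), np.float64(0.1467)), 65, 60) dr [0.0, 0.1, 0.2] xyz [122.7, -35.4, -6.4]
((np.float64(-0.05), np.float64(-0.0791), np.float64(0.1557)), 63, 60) dr [0.0, -1.9, 0.2] xyz [141.2, -42.8, -0.9]
((np.float64(-0.05), np.float64(-0.0656), np.float64(0.1634)), 61, 60) dr [0.0, -3.9, 0.2] xyz [158.9, -50.8, 5.9]
((np.float64(-0.05), np.float64(-0.0512), np.float64(0.1697)), 59, 60) dr [0.0, -5.9, 0.2] xyz [175.5, -59.4, 14.2]
((np.float64(-0.05), np.float64(-0.0362), np.float64(0.1743)), 57, 60) dr [0.1, -7.9, 0.2] xyz [190.8, -68.3, 23.9]
((np.float64(-0.05), np.float64(-0.0206), np.float64(0.1774)), 55, 60) dr [0.1, -9.9, 0.2] xyz [205.0, -77.6, 34.8]
```

View pics/side1.png

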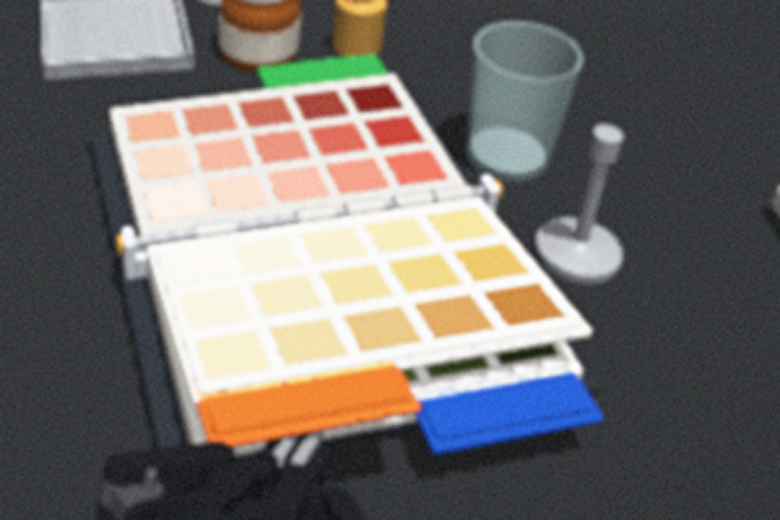

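Side view: the fingertips' pale pads are at (295,448) in the crop, tucked under the orange tab's front edge. The leaf and the blue tab are undisturbed. Next I lift.

{"fn": "step_arm", "kwargs": {"increments": [{"dr":[0,0,0],"xyz":[4,-4,3],"hand":0},{"dr":[0,0,0],"xyz":[13,-4,-2],"hand":0},{"dr":[0,0,0],"xyz":[25,-5,-6],"hand":0},{"dr":[0,0,0],"xyz":[32,-6,-8],"hand":0},{"dr":[0,0,0],"xyz":[39,-6,-10],"hand":0},{"dr":[0,0,0],"xyz":[46,-8,-12],"hand":0},{"dr":[0,0,0],"xyz":[53,-9,-13],"hand":0},{"dr":[0,0,0],"xyz":[60,-11,-14],"hand":0},{"dr":[0,0,0],"xyz":[67,-13,-14],"hand":0}]}}

```text
t: 3.5
ee_pos: [0.5204, -0.2797, 0.1719]
orientation: [[0.211, 0.866, 0.453], [0.367, -0.5, 0.785], [0.906, 0.001, -0.423]]
contact_force: [-0.3, -1.3, -2.7]
grip_width: 0.0
grasp_force: 1.0
```

Run:
```python
from h import *
import cv2
from cell import imaging
im=imaging.capture('side')['image'];cv2.imwrite('pics/side2.png',cv2.resize(im[200:400,200:500],(780,520),interpolation=cv2.INTER_CUBIC))
rows([push(t,.145-.015*max(0,t-90)/90,a) for t,a in((40,65),(46,65),(52,65),(58,65),(64,63),(70,61),(76,59),(82,57),(88,55),(94,53),(100,50),(106,47),(112,44),(118,41))])
```

```text
3.55 q [-0.86  0.77  1.73  1.05  1.41 -0.97] tip book [ -50.7 -128.7   99.6] F [ 0.5  0.2 -1.8]
((np.float64(-0.05), np.float64(-0.1224), np.float64(0.1127)), 65, 60) dr [-0.0, 0.0, 0.1] xyz [14.2, -3.3, -0.5]
((np.float64(-0.05), np.float64(-0.1135), np.float64(0.125)), 65, 60) dr [-0.0, 0.0, 0.1] xyz [28.3, -8.6, 0.7]
((np.float64(-0.05), np.float64(-0.1032), np.float64(0.1364)), 65, 60) dr [-0.0, 0.0, 0.1] xyz [42.2, -14.7, 3.4]
((np.float64(-0.05), np.float64(-0.0917), np.float64(0.1467)), 65, 60) dr [-0.0, 0.0, 0.1] xyz [55.4, -21.6, 7.4]
((np.float64(-0.05), np.float64(-0.0791), np.float64(0.1557)), 63, 60) dr [-0.0, -2.0, 0.1] xyz [73.9, -29.1, 12.9]
((np.float64(-0.05), np.float64(-0.0656), np.float64(0.1634)), 61, 60) dr [-0.0, -4.0, 0.1] xyz [91.5, -37.1, 19.8]
((np.float64(-0.05), np.float64(-0.0512), np.float64(0.1697)), 59, 60) dr [-0.0, -6.0, 0.1] xyz [108.2, -45.7, 28.1]
((np.float64(-0.05), np.float64(-0.0362), np.float64(0.1743)), 57, 60) dr [-0.0, -8.0, 0.1] xyz [123.4, -54.6, 37.8]
((np.float64(-0.05), np.float64(-0.0206), np.float64(0.1774)), 55, 60) dr [-0.0, -10.0, 0.1] xyz [137.5, -63.9, 48.8]
((np.float64(-0.05), np.float64(-0.0047), np.float64(0.178)), 53, 60) dr [-0.0, -12.0, 0.1] xyz [149.4, -73.3, 61.2]
((np.float64(-0.05), np.float64(0.0109), np.float64(0.1766)), 50, 60) dr [-0.0, -15.0, 0.1] xyz [162.3, -82.6, 75.3]
((np.float64(-0.05), np.float64(0.0263), np.float64(0.1735)), 47, 60) dr [-0.0, -18.0, 0.1] xyz [173.4, -91.8, 90.4]
((np.float64(-0.05), np.float64(0.0412), np.float64(0.1688)), 44, 60) dr [-0.0, -21.0, 0.1] xyz [182.8, -100.7, 106.2]
((np.float64(-0.05), np.float64(0.0554), np.float64(0.1625)), 41, 60) dr [-0.0, -24.0, 0.1] xyz [190.3, -109.1, 122.7]
```

View pics/side2.png

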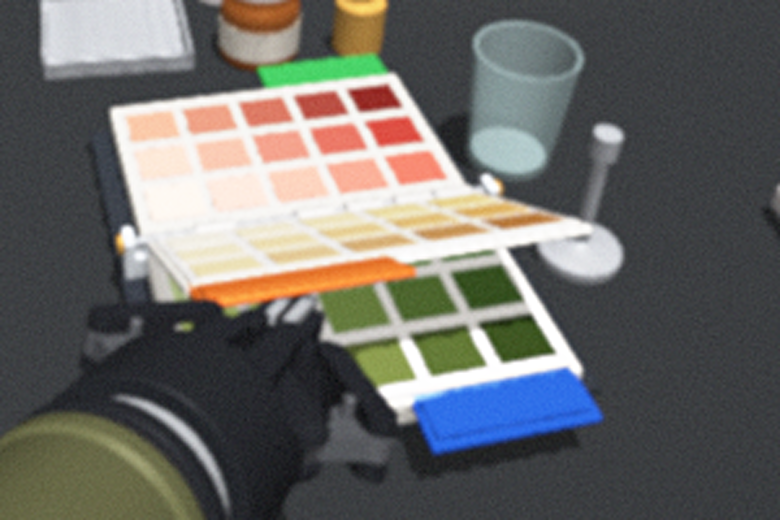

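The leaf is up about 30° with the tips under the orange tab at (295,305). The blue leaf is flat at (510,420) and the bystanders are untouched. I continue the arc.

{"fn": "step_arm", "kwargs": {"increments": [{"dr":[0,0,0],"xyz":[14,-3,0],"hand":0},{"dr":[0,0,0],"xyz":[28,-9,1],"hand":0},{"dr":[0,0,0],"xyz":[42,-15,3],"hand":0},{"dr":[0,0,0],"xyz":[55,-22,7],"hand":0},{"dr":[0,-2,0],"xyz":[74,-29,13],"hand":0},{"dr":[0,-4,0],"xyz":[92,-37,20],"hand":0},{"dr":[0,-6,0],"xyz":[108,-46,28],"hand":0},{"dr":[0,-8,0],"xyz":[123,-55,38],"hand":0},{"dr":[0,-10,0],"xyz":[138,-64,49],"hand":0},{"dr":[0,-10,0],"xyz":[138,-64,49],"hand":0}]}}

```text
t: 4.55
ee_pos: [0.5156, -0.1557, 0.2781]
orientation: [[0.283, 0.868, 0.408], [0.498, -0.496, 0.711], [0.82, 0.003, -0.573]]
contact_force: [-0.9, 0.1, 0.1]
grip_width: -0.002
grasp_force: 0.0
```

Run:
```python
from h import *
import cv2
from cell import imaging
im=imaging.capture('side')['image'];cv2.imwrite('pics/side3.png',cv2.resize(im[130:380,180:520],(780,573),interpolation=cv2.INTER_CUBIC))
rows([push(t,.145-.02*max(0,t-90)/90,a) for t,a in((94,53),(100,50),(106,47),(112,44),(118,41),(124,38),(130,35),(136,32),(142,29),(148,26),(154,23),(160,20),(166,17),(172,14))])
```

```text
4.6 q [-0.68  0.49  1.86  1.02  1.25 -0.74] tip book [-50.  -18.9 177.9] F [-0.1 -0.5  0.7]
((np.float64(-0.05), np.float64(-0.0047), np.float64(0.1778)), 53, 60) dr [-0.1, -2.0, 0.2] xyz [12.6, -8.6, 9.5]
((np.float64(-0.05), np.float64(0.0108), np.float64(0.1761)), 50, 60) dr [-0.1, -5.0, 0.2] xyz [27.5, -17.7, 21.2]
((np.float64(-0.05), np.float64(0.0261), np.float64(0.1727)), 47, 60) dr [-0.0, -8.0, 0.2] xyz [40.8, -26.8, 34.3]
((np.float64(-0.05), np.float64(0.0407), np.float64(0.1677)), 44, 60) dr [-0.0, -11.0, 0.2] xyz [52.4, -35.5, 48.3]
((np.float64(-0.05), np.float64(0.0547), np.float64(0.1611)), 41, 60) dr [-0.0, -14.0, 0.2] xyz [62.3, -43.8, 63.2]
((np.float64(-0.05), np.float64(0.0678), np.float64(0.1531)), 38, 60) dr [-0.0, -17.0, 0.2] xyz [70.5, -51.5, 78.9]
((np.float64(-0.05), np.float64(0.0799), np.float64(0.1437)), 35, 60) dr [-0.0, -20.0, 0.2] xyz [77.0, -58.7, 95.1]
((np.float64(-0.05), np.float64(0.0907), np.float64(0.1331)), 32, 60) dr [-0.0, -23.0, 0.2] xyz [81.8, -65.1, 111.6]
((np.float64(-0.05), np.float64(0.1003), np.float64(0.1214)), 29, 60) dr [-0.0, -26.0, 0.2] xyz [84.9, -70.8, 128.4]
((np.float64(-0.05), np.float64(0.1084), np.float64(0.1089)), 26, 60) dr [-0.0, -29.0, 0.2] xyz [86.4, -75.7, 145.1]
((np.float64(-0.05), np.float64(0.1147), np.float64(0.0961)), 23, 60) dr [0.0, -32.0, 0.2] xyz [86.7, -79.4, 161.2]
((np.float64(-0.05), np.float64(0.1195), np.float64(0.0831)), 20, 60) dr [0.0, -35.0, 0.2] xyz [85.8, -82.3, 176.8]
((np.float64(-0.05), np.float64(0.1229), np.float64(0.0696)), 17, 60) dr [0.0, -38.0, 0.2] xyz [83.6, -84.3, 192.2]
((np.float64(-0.05), np.float64(0.1248), np.float64(0.056)), 14, 60) dr [0.0, -41.0, 0.2] xyz [80.3, -85.4, 207.0]
```

View pics/side3.png

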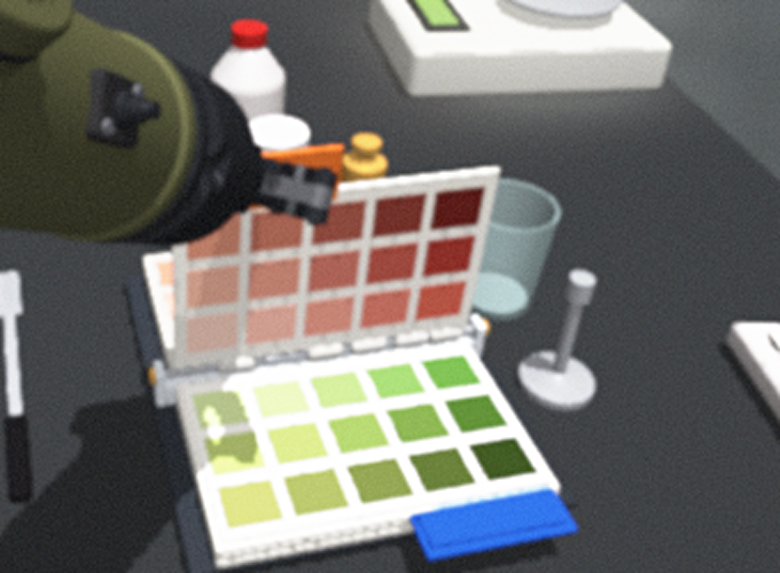

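The leaf is upright with the fingers on its lower face at (300,190) near the tab. The next page shows and the book has not moved. I continue down the left side.

{"fn": "step_arm", "kwargs": {"increments": [{"dr":[0,-2,0],"xyz":[13,-9,10],"hand":0},{"dr":[0,-5,0],"xyz":[28,-18,21],"hand":0},{"dr":[0,-8,0],"xyz":[41,-27,34],"hand":0},{"dr":[0,-11,0],"xyz":[52,-36,48],"hand":0},{"dr":[0,-14,0],"xyz":[62,-44,63],"hand":0},{"dr":[0,-17,0],"xyz":[70,-52,79],"hand":0},{"dr":[0,-20,0],"xyz":[77,-59,95],"hand":0},{"dr":[0,-23,0],"xyz":[82,-65,112],"hand":0},{"dr":[0,-26,0],"xyz":[85,-71,128],"hand":0},{"dr":[0,-29,0],"xyz":[86,-76,145],"hand":0},{"dr":[0,-32,0],"xyz":[87,-79,161],"hand":0},{"dr":[0,-35,0],"xyz":[86,-82,177],"hand":0},{"dr":[0,-38,0],"xyz":[84,-84,192],"hand":0},{"dr":[0,-41,0],"xyz":[80,-85,207],"hand":0},{"dr":[0,-41,0],"xyz":[80,-85,207],"hand":0}]}}

```text
t: 6.1
ee_pos: [0.5504, 0.0711, 0.2206]
orientation: [[0.484, 0.867, 0.117], [0.842, -0.498, 0.209], [0.24, -0.003, -0.971]]
contact_force: [1.2, -0.5, 0.3]
grip_width: 0.003
grasp_force: 0.0
```

Run:
```python
from h import *
import cv2
from cell import imaging
im=imaging.capture('side')['image'];cv2.imwrite('pics/side4.png',cv2.resize(im[130:380,180:520],(780,573),interpolation=cv2.INTER_CUBIC))
rows([push(t,.125,a,press=p) for t,a,p in((176,12,0),(180,12,0),(180,12,.005),(180,12,.01))])
```

```text
6.15 q [-0.02  0.46  1.84  0.32  0.75  0.28] tip book [-49.6 122.8  52.9] F [ 0.2  0.6 -0.2]
((np.float64(-0.05), np.float64(0.1243), np.float64(0.0469)), 12, 60) dr [-0.1, -1.9, 0.1] xyz [5.4, -1.7, 6.1]
((np.float64(-0.05), np.float64(0.125), np.float64(0.0383)), 12, 60) dr [-0.1, -1.9, 0.1] xyz [3.9, -2.1, 14.6]
((np.float64(-0.05), np.float64(0.125), np.float64(0.0333)), 12, 60) dr [-0.1, -1.9, 0.1] xyz [2.7, -2.1, 19.5]
((np.float64(-0.05), np.float64(0.125), np.float64(0.0283)), 12, 60) dr [-0.1, -1.9, 0.1] xyz [1.5, -2.0, 24.3]
```

View pics/side4.png

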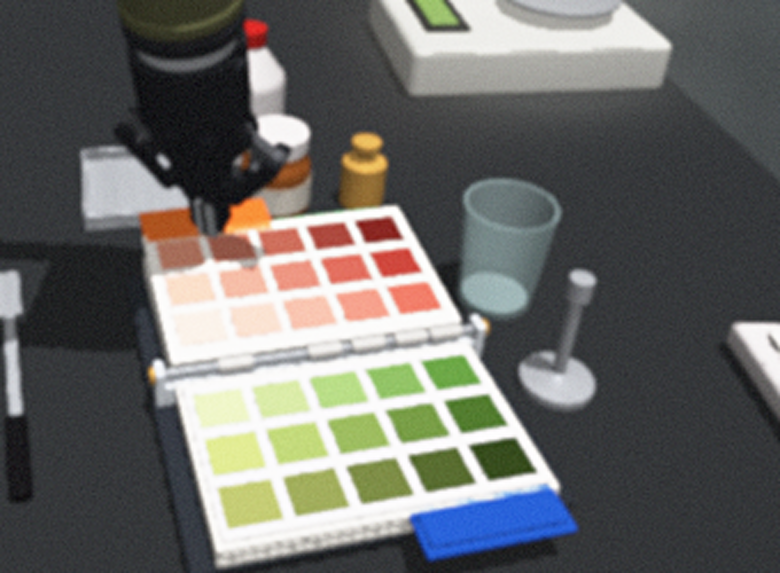

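The leaf is nearly down on the left with the tips at (208,220) and everything else in place. I press gently.

{"fn": "step_arm", "kwargs": {"increments": [{"dr":[0,-2,0],"xyz":[5,-2,6],"hand":0},{"dr":[0,-2,0],"xyz":[5,-2,9],"hand":0},{"dr":[0,-2,0],"xyz":[4,-2,12],"hand":0},{"dr":[0,-2,0],"xyz":[4,-2,14],"hand":0},{"dr":[0,-2,0],"xyz":[4,-2,15],"hand":0}]}}

```text
t: 6.65
ee_pos: [0.5523, 0.0771, 0.2086]
orientation: [[0.489, 0.866, 0.104], [0.847, -0.5, 0.179], [0.208, 0.001, -0.978]]
contact_force: [-0.2, -0.4, -0.4]
grip_width: 0.002
grasp_force: 0.1
```

{"fn": "step_arm", "kwargs": {"increments": [{"dr":[0,0,0],"xyz":[0,0,1],"hand":0},{"dr":[0,0,0],"xyz":[0,0,2],"hand":0},{"dr":[0,0,0],"xyz":[0,0,3],"hand":0},{"dr":[0,0,0],"xyz":[0,0,3],"hand":0}]}}

```text
t: 7.05
ee_pos: [0.5526, 0.0778, 0.2068]
orientation: [[0.488, 0.867, 0.105], [0.848, -0.499, 0.179], [0.207, 0.002, -0.978]]
contact_force: [-3.2, -2.9, 10.9]
grip_width: 0.003
grasp_force: 4.9
```

{"fn": "step_arm", "kwargs": {"increments": [{"dr":[0,0,0],"xyz":[0,0,1],"hand":0},{"dr":[0,0,0],"xyz":[0,0,1],"hand":0},{"dr":[0,0,0],"xyz":[0,0,1],"hand":0}]}}

```text
t: 7.35
ee_pos: [0.5526, 0.0779, 0.2067]
orientation: [[0.488, 0.867, 0.106], [0.848, -0.499, 0.179], [0.208, 0.003, -0.978]]
contact_force: [-5.3, -4.7, 16.3]
grip_width: -0.002
grasp_force: 8.1
```

{"fn": "step_arm", "kwargs": {"increments": [{"dr":[0,0,0],"xyz":[0,0,-3],"hand":0},{"dr":[0,0,0],"xyz":[0,0,-15],"hand":0},{"dr":[0,0,0],"xyz":[0,0,-40],"hand":0},{"dr":[0,0,0],"xyz":[0,0,-80],"hand":0},{"dr":[0,0,0],"xyz":[0,0,-120],"hand":0},{"dr":[0,0,0],"xyz":[-60,0,-150],"hand":0},{"dr":[0,0,0],"xyz":[-100,0,-150],"hand":0},{"dr":[0,0,0],"xyz":[-140,0,-150],"hand":0},{"dr":[0,0,0],"xyz":[-140,0,-150],"hand":0}]}}

```text
t: 8.25
ee_pos: [0.4659, -0.0703, 0.3222]
orientation: [[0.493, 0.864, 0.103], [0.845, -0.504, 0.177], [0.205, -0.001, -0.979]]
contact_force: [0.3, 0.2, 0.3]
grip_width: 0.0
grasp_force: 0.0
```

Run:
```python
import cv2
from cell import imaging,status
print(status.read_state()['contact_force'])
im=imaging.capture('side')['image'];a=cv2.resize(im[130:380,180:480],(640,533),interpolation=cv2.INTER_CUBIC)
cv2.imwrite('pics/side5.png',a)
im=imaging.capture('top')['image'];cv2.imwrite('pics/top5.png',cv2.resize(im,(800,600)))
```

```text
[0.32552511 0.15923159 0.26429659]
```

View pics/side5.png

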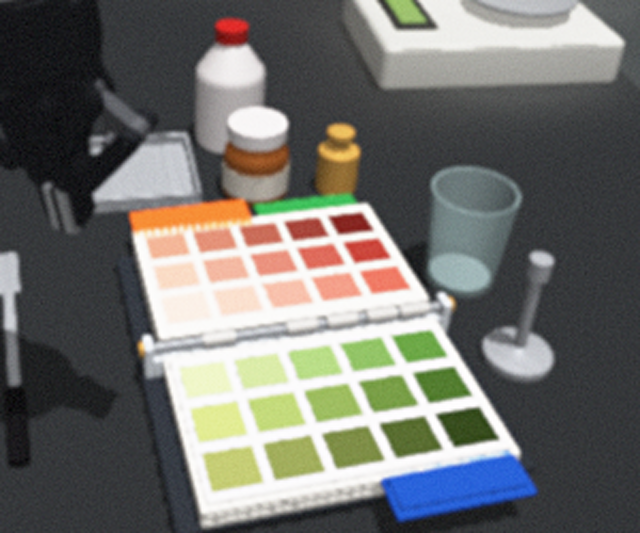

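View pics/top5.png

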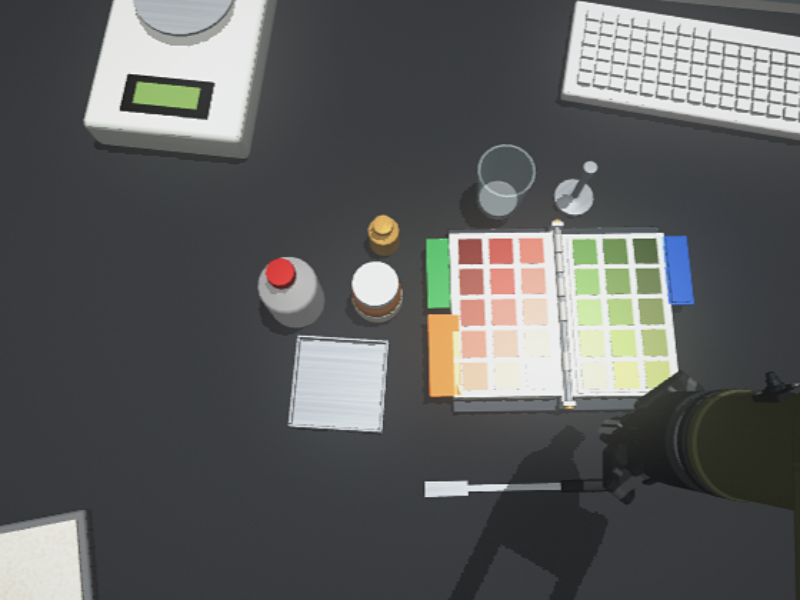

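The leaf lies flat on the left: its orange tab at (443,356) in the top view is in line with the green one. The blue leaf is flat, the book and bystanders are unmoved, and the arm is clear.

```bash
python3 -c "
from cell import order
print(order.sign_off())"
```

```text
the job is handed in; nothing more can be done
None
```

I turned the orange-tabbed leaf over the spine and pressed it flat on the left with a 16 N push. In the final pictures the blue-tabbed leaf, the book and the bystanders had not moved. I then handed the job in, and no verdict came back.

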